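# Set the die gap of a snap press with a thickness gauge

## Task

Set the die gap of the green snap press with the 6 mm gauge (red grip): lay its blade flat on the lower die, right under the upper die, let go, and gently push the black knob down until the upper die just nips the blade. Then take hold of the gauge again and draw it slowly out, feeling that it comes with a light drag, neither loose nor jammed (set the die again if not), and lay it back in its own place on the cork mat. Leave the upper die at that setting and the other gauges and pattern weights where they are.

Things in the scene. Friction and masses are not known exactly. Their poses are not given: they have to be found in the camera images.
- press: green cast C-frame bench press for snaps and eyelets, screwed down; origin on the table under the die axis, z up, the throat opens to -x. Foot x -76 to 160, y +-60, 18 mm high. Column face at x = 72 mm. Head: x -26 to 124, y +-25, z 119 to 165 mm. A parked hand lever (not used) rises at x over 80, y = -45, to z = 312 mm
- die_seat (a point): centre of the flat top of the lower die, a dark and brass disc 31 mm across, flush in a steel work plate 52 mm above the table. Frame as press: a gauge slides in towards +x. From this point the plate reaches x = -87 to 43, y = -46 to 46 mm
- upper_die (a joint): die gap in m, lower die to flat upper die (26 mm across) above it; 0 to 0.032. The upper die slides stiffly upright and stays where left: 8.5 N (7.8 to 9.2) on its knob moves it down, 15.5 N up. On meeting the blade the force rises 25 N per mm. The excess stays as nip when let go. Drawn, the blade drags 1 N + 1.2 x nip, more if the hand bears down on it: 3 to 13 N is light. 20 N of nip marks it
- knob_top (a point): centre of the top of the black palm knob that moves the upper die: 40 mm across, 24 mm high, always 150 mm above the upper die's face (so 150 mm + die gap above die_seat). Frame as press. Push it straight down on top, or pinch its rim to raise it
- gauge_red: 6 mm gauge: flat bright blade 190 x 24 x 6 mm, origin under its middle, x along the blade to its free tip (x = +95 mm), z up. The red upright grip, 22 (x) x 18 (y) x 42 mm, stands on it at x = -70 mm, 6 to 48 mm above the underside, on a springy cross pivot (2.5 N m/rad: held by the grip, the tip hangs about 4 mm), so the blade beds flat. 0.11 kg. Starts flat on the mat, tip pointing to the press's side
- gauge_blue: the 4 mm gauge, blue grip, otherwise alike (frame alike); not needed, leave it alone
- gauge_yellow: the 9 mm gauge, yellow grip, otherwise alike (frame alike); not needed, leave it alone
- gauge_mat: cork mat, 230 mm (x) by 250 mm (y), 6 mm thick, stuck to the table; origin at the centre of its underside. The three gauges lie on it side by side, 70 mm apart, in any order
- weight_a: round brown pattern weight, 76 mm across, 18 mm high, origin under its centre; leave it alone
- weight_b: a second such pattern weight; leave it alone
There are look-alikes about, which are no part of the job. Leave any pink, purple or turquoise look-alike of the gauge_red alone.

How it is judged:
On the way, in this order (a step that is already met when the one before it is completed fails the run):
1. the 6 mm gauge lies flat on the work plate, its blade covering the lower die, under the upper die (x of die_seat in the frame of gauge_red between 0.012 and 0.085 m and y of die_seat in the frame of gauge_red between -0.012 and 0.012 m and z of die_seat in the frame of gauge_red between -0.003 and 0.003 m and angle between gauge_red's own z axis and vertical below 0.06 rad), for 0.2 s.
2. the upper die, let go, nips the blade lightly (1.5 to 10 N) while nothing holds the gauge (contact force between upper_die and gauge_red between 1.5 and 10 N and contact force between the fingers and upper_die below 0.2 N and contact force between the fingers and gauge_red below 0.2 N), for 0.3 s.
3. the gauge is drawn slowly (4 to 80 mm/s) by its grip under that light nip (1.5 to 10 N) (contact force between the fingers and gauge_red above 0.5 N and contact force between upper_die and gauge_red between 1.5 and 10 N and linear speed of gauge_red between 0.004 and 0.08 m/s), for 0.3 s.
At the end, for the whole second after the job is handed in: the red gauge lies flat and still on the cork mat, within 30 mm of where it started; the die gap stands at 6 mm, 1 mm more or less; the robot touches neither (distance of gauge_red from where it was at the start of the episode below 0.03 m and angle between gauge_red's own z axis and vertical below 0.08 rad and linear speed of gauge_red below 0.02 m/s and contact force between each of the fingers, upper_die and gauge_red below 0.1 N and value of joint upper_die between 0.005 and 0.007 m and contact force between the fingers and upper_die below 0.1 N).
It fails at once if the upper die bears on the blade with more than 20 N (contact force between upper_die and gauge_red above 20 N).
It fails at once if the robot pushes on the press with more than 30 N (contact force between any of the fingers, the arm and press above 30 N).
It fails at once if another gauge is shifted by more than 15 mm (distance of any of gauge_blue, gauge_yellow from where it was at the start of the episode above 0.015 m).
It fails at once if a pattern weight is shifted by more than 15 mm (distance of any of weight_a, weight_b from where it was at the start of the episode above 0.015 m).
It also fails if it takes over 70 s, if anything falls off the work surface, if the arm or the gripper's body presses on something with over 40 N, if the wrist force passes 120 N, or if a joint passes its speed limit or range.

## Robot

A 7-joint arm with a two-finger parallel gripper is mounted at the origin on the work surface. World frame = base frame: x ahead of the robot, y to its left, z up, the work surface at z = 0. Lengths are in m, angles in rad, forces in N, time in s.
With the tool pointing down it reaches from about 0.35 to 0.9 m from the base axis. Payload 8.1 kg.
Tool frame: the origin (TCP) lies midway between the tips of the shut fingers; the grasp point (between the pads) lies 19 mm behind it (manip.tcp_to_grasp is the distance from the TCP to the grasp point, in m); z points along the fingers, y is the direction in which the jaws open and shut (so a half turn about z gives the same grasp; the last joint's range is limited). The gripper opens to 92 mm and grips with 3 to 60 N. Pads are 19 mm wide; open, the fingers measure 130 mm over their backs; the gripper's body (75 mm by 190 mm) begins 47 mm behind the grasp point.
Start: joints at [-1.221, 0.434, 0.025, 1.573, -0.012, 1.134, -0.075], TCP at [0.273, 0.562, 0.227] pointing down, gripper open.
Joint ranges: [-2.62, 2.62], [-0.44, 2.09], [-1.27, 1.32], [0.08, 2.57], [-1.32, 4.46], [0.12, 2], [-2.74, 2.74]. Speed limits (rad/s): [2.22, 2.22, 3.01, 3.01, 3.14, 3.14, 3.14].

## Interface

Orientations are given as a rotation vector (axis times angle).
In Python, from workcell import manip gives the robot as it stands. The module is installed in compiled form; this text tells all that it offers.
- The arm moves only by the tool step_arm, never from a script. Its argument "plan" is text: rows parted by semicolons, each of 6 numbers parted by spaces: the shift along the tool's x, y, z in cm, then the turn, a rotation vector about the tool's x, y, z in degrees. In form: x y z wx wy wz; .... A call has 1 to 20 rows; each row is the pose to reach, as a shift and turn from the pose commanded when the call began, along the tool's axes at that moment; what a row does not reach only later rows make up. A row lasts 1/10 s, in which the tool goes at most 50 mm and 8.59 degrees, less where a joint would pass 70% of its speed; a pose out of reach is approached as far as the arm can. A call with a gripper value outside its range is refused whole. "gripper" is the closure, from -1 (fully open) to 1 (shut), set as the call begins (left out, the last holds). The fingers move at their own pace and stop on an object; "force" is the grip in N (left out, the last holds). Time passes only in rows, so rows that repeat a pose let the fingers close. It gives the time, the measured TCP pose, the force and the opening at its end, in the units of the state.
- manip.sense(): the state, without advancing time (a new reading comes with each control period).
- manip.read_camera(name): name is "scene" or "top"; returns a dict with "image" (420x560x3 uint8, red, green, blue), "fx", "fy", "cx", "cy" (pixels), "k1" (the pictures are not rectified: a ray, as slopes to the right and down, at radius r is drawn at 1 + k1 r^2 times it, then the intrinsics apply), "extrinsics" (4x4, takes a point from world to camera coordinates). Camera axes: x right, y up, looking along -z (the intrinsics and any distortion apply to the point x, -y, -z); pixel columns grow to the right and rows downward; lengths in m; the calibration is good to about 2 mm. A picture is of the moment at which its call begins. There is no depth.
- manip.close_job(): hands the job in, once; it reports no verdict.
The state is a dict: "time": time; "joint_positions": joint angles; "qvel": joint speeds; "tau": joint torques, N m; "position": TCP position; "orientation": TCP orientation; "wrist_force": force on the tool from outside, world axes, zero at the start; "moment": the same for the moment, N m; "grip_width": finger opening in m.
Only numpy, scipy, OpenCV 4.12 (cv2) and the standard library are available. Lean on these libraries where they do the work, as an engineer would, in place of code of your own. Each camera call takes 0.05 s, during which the arm holds its last target. There are 200 camera calls.

## Working session

There is one attempt and no reset: what is moved stays moved. The work goes in short steps, Python scripts to look and compute and a tool call to move; the robot and the scene stay as the last step left them, time stands still between calls to the robot, and variables do not carry over. Pictures are saved under pics/ and viewed, about 8 in all and at most 12, crops included, and the job is handed in when it is done.

Besides the shell and the picture viewer there is one more tool, called after ">>>" in YAML: its name, and indented under it one key for each argument. step_arm: Moves the arm, as the interface text tells. Its arguments: {"type":"object","properties":{"plan":{"type":"string"},"gripper":{"type":"number"},"force":{"type":"number"}},"required":["plan"]}

```bash
mkdir -p pics; cat > h.py <<'E'
import numpy as np, cv2
from workcell import manip
def cam(n):
    c=manip.read_camera(n); return c
def ray(c,u,v):
    x=(u-c["cx"])/c["fx"]; y=(v-c["cy"])/c["fy"]; xd,yd=x,y
    for _ in range(20):
        s=1+c["k1"]*(x*x+y*y); x,y=xd/s,yd/s
    E=np.array(c["extrinsics"]); R=E[:3,:3]; o=-R.T@E[:3,3]
    return o,R.T@np.array([x,-y,-1.])
def onz(c,u,v,z):
    o,d=ray(c,u,v); return o+d*(z-o[2])/d[2]
def proj(c,p):
    E=np.array(c["extrinsics"]); q=E[:3,:3]@np.array(p)+E[:3,3]
    x,y=q[0]/-q[2],-q[1]/-q[2]; s=1+c["k1"]*(x*x+y*y)
    return c["fx"]*x*s+c["cx"],c["fy"]*y*s+c["cy"]
def save(c,n): cv2.imwrite("pics/"+n,c["image"][:,:,::-1])
E
python3 - <<'E'
from h import *
for n in("scene","top"):
    c=cam(n); save(c,n+"0.png"); E=np.array(c["extrinsics"]); print(n,c["fx"],c["cx"],c["cy"],c["k1"],-E[:3,:3].T@E[:3,3])
s=manip.sense(); print(s, manip.tcp_to_grasp)
E
```

```text
scene 396.3916589347867 274.8145366951302 213.75202759054974 -0.08174875364590031 [1.03141219 0.85789821 0.82187065]
top 420.714432478307 276.7680778543971 208.811514156568 -0.12021302674279646 [0.40860192 0.20935299 1.16131782]
{'time': 0.1, 'joint_positions': array([-1.22060693,  0.43517149,  0.02497507,  1.57399716, -0.01159736,
        1.1340158 , -0.07510846]), 'qvel': array([ 7.88454174e-04, -3.25129076e-04, -3.07237197e-05, -3.51684222e-03,
        1.08929525e-03,  3.28058033e-03,  1.29869383e-03]), 'tau': array([ 3.86515138e-03, -6.69119310e+01,  9.88321379e-01, -3.15143430e+01,
       -6.05146727e-02,  3.72259459e-02,  6.26434576e-05]), 'position': array([0.27326962, 0.56157943, 0.22601564]), 'orientation': array([-7.05255840e-01, -3.06121002e+00,  2.25244576e-03]), 'wrist_force': array([-0.0717906 ,  0.62642173,  0.31509945]), 'moment': array([-0.0281361 , -0.05061097, -0.08533444]), 'grip_width': 0.09206192591710069} 0.0188
```

View pics/scene0.png

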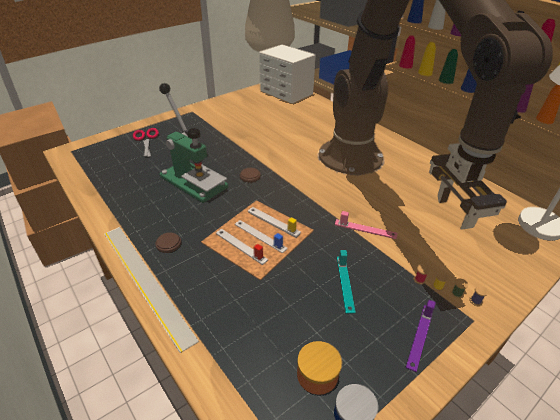

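View pics/top0.png

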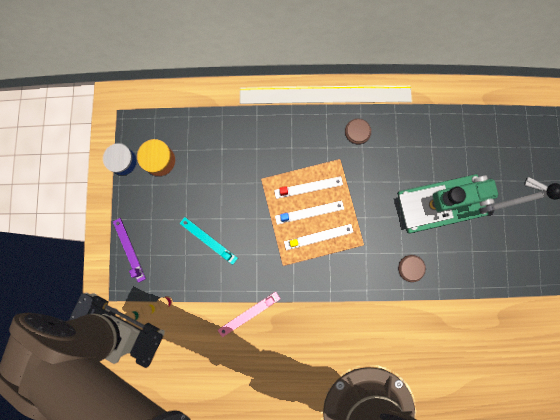

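Scene view: the press is at about (195,170), the mat at (258,240), and the red gauge's grip at (259,251). Top view: the red grip is at (284,190) with its tip near (341,182). The blue and yellow gauges lie below it, the press plate is at (425,208) and the knob at (456,196).

```bash
python3 - <<'E'
from h import *
c=cam("top"); im=c["image"]; hsv=cv2.cvtColor(im,cv2.COLOR_RGB2HSV)
def box(m,x0,y0,x1,y1):
    k=np.zeros_like(m); k[y0:y1,x0:x1]=m[y0:y1,x0:x1]; 
    cs=cv2.findContours(k,cv2.RETR_EXTERNAL,cv2.CHAIN_APPROX_NONE)[0]
    return max(cs,key=cv2.contourArea) if cs else None
red=cv2.inRange(hsv,(0,180,120),(6,255,255))|cv2.inRange(hsv,(174,180,120),(180,255,255))
w=cv2.inRange(hsv,(0,0,150),(180,50,255))
g=box(red,265,175,300,205); r=cv2.minAreaRect(g); print("redgrip",r, onz(c,*r[0],0.054))
def quad(name,cn,z):
    r=cv2.minAreaRect(cn); print(name,r)
    P=[onz(c,*p,z) for p in cv2.boxPoints(r)]
    for p in P: print("   ",p.round(4))
    print("  ctr",np.mean(P,0).round(4)); return P
quad("redblade",box(w,288,170,352,202),0.012)
quad("plate",box(w,395,180,450,235),0.052)
cork=cv2.inRange(hsv,(5,100,100),(20,255,255))
cork=cv2.morphologyEx(cork,cv2.MORPH_CLOSE,np.ones((25,25)))
quad("mat",box(cork,250,150,375,275),0.006)
for n in("top","scene"):
    k=cam(n); I=k["image"]
    cr=I[150:250,380:520] if n=="top" else I[70:220,140:260]
    cv2.imwrite(f"pics/{n}1.png",cv2.resize(cr,None,fx=5,fy=5,interpolation=cv2.INTER_CUBIC)[:,:,::-1])
E
```

```text
redgrip ((283.5, 190.0), (6.0, 7.0), 90.0) [0.60012184 0.2239824  0.054     ]
redblade ((314.34954833984375, 185.77252197265625), (9.015949249267578, 55.3450927734375), 78.31063079833984)
    [0.6158 0.2166 0.012 ]
    [0.6458 0.0656 0.012 ]
    [0.6208 0.0612 0.012 ]
    [0.591  0.2118 0.012 ]
  ctr [0.6184 0.1388 0.012 ]
plate ((424.9053955078125, 207.4324493408203), (39.291358947753906, 46.360511779785156), 80.53767395019531)
    [ 0.5923 -0.0848  0.052 ]
    [ 0.6121 -0.2114  0.052 ]
    [ 0.5069 -0.2231  0.052 ]
    [ 0.4882 -0.0977  0.052 ]
  ctr [ 0.5498 -0.1543  0.052 ]
mat ((312.058837890625, 211.73529052734375), (89.73818969726562, 83.67479705810547), 75.96376037597656)
    [0.6423 0.2885 0.006 ]
    [0.6978 0.0599 0.006 ]
    [0.4531 0.0067 0.006 ]
    [0.4    0.2295 0.006 ]
  ctr [0.5483 0.1461 0.006 ]
```

View pics/top1.png

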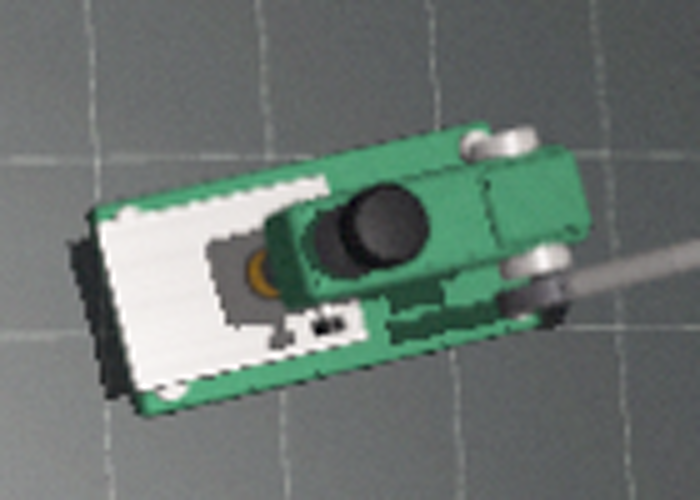

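View pics/scene1.png

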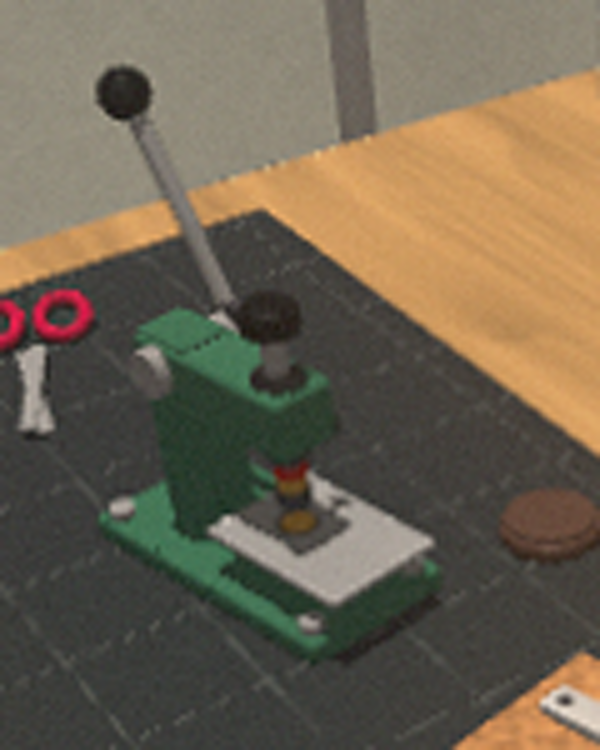

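Top crop: plate front edge runs from (400,194) to (407,229) in full-image pixels, with the knob at about (458,195). Scene crop: knob at about (194,132), upper die clearly open above the brass lower die.

```bash
python3 - <<'E'
from h import *
t=cam("top"); s=cam("scene")
T=lambda x,y:(380+x/5-.4,150+y/5-.4); S=lambda x,y:(140+x/5-.4,70+y/5-.4)
f=lambda name,P,z,F,c:[print(name,p, onz(c,*F(*p),z).round(4)) for p in P]
f("plate top",[(100,220),(325,178),(137,395),(365,340)],.052,T,t)
f("foot top",[(95,212),(485,125),(142,415),(545,325)],.018,T,t)
f("plate scene",[(335,603),(435,543),(210,530)],.052,S,s)
f("lowdie scene",[(298,521)],.052,S,s)
for zt in(.21,.22,.23,.235):
    print(zt,"knob top",onz(t,*T(389,225),zt).round(4),"scene",onz(s,*S(270,307),zt).round(4))
def yaw(a,b,z): 
    d=onz(t,*T(*b),z)-onz(t,*T(*a),z); return np.degrees(np.arctan2(d[1],d[0]))
print(yaw((95,212),(485,125),.018),yaw((142,415),(545,325),.018),yaw((100,220),(325,178),.052),yaw((137,395),(365,340),.052),yaw((100,220),(137,395),.052)+90)
hs=cv2.cvtColor(s["image"],cv2.COLOR_RGB2HSV)
E
```

```text
plate top (100, 220) [ 0.5875 -0.0867  0.052 ]
plate top (325, 178) [ 0.6095 -0.2114  0.052 ]
plate top (137, 395) [ 0.4935 -0.1026  0.052 ]
plate top (365, 340) [ 0.5213 -0.2283  0.052 ]
foot top (95, 212) [ 0.5975 -0.0932  0.018 ]
foot top (485, 125) [ 0.6454 -0.3194  0.018 ]
foot top (142, 415) [ 0.4851 -0.1144  0.018 ]
foot top (545, 325) [ 0.5319 -0.3464  0.018 ]
plate scene (335, 603) [ 0.5828 -0.0808  0.052 ]
plate scene (435, 543) [ 0.496  -0.0974  0.052 ]
plate scene (210, 530) [ 0.6084 -0.2045  0.052 ]
lowdie scene (298, 521) [ 0.5559 -0.1768  0.052 ]
0.21 knob top [ 0.5586 -0.1807  0.21  ] scene [ 0.55   -0.1849  0.21  ]
0.22 knob top [ 0.557  -0.1766  0.22  ] scene [ 0.5579 -0.1678  0.22  ]
0.23 knob top [ 0.5554 -0.1725  0.23  ] scene [ 0.5658 -0.1508  0.23  ]
0.235 knob top [ 0.5546 -0.1705  0.235 ] scene [ 0.5697 -0.1423  0.235 ]
-78.05641049384217 -78.60106398804689 -80.02561666117526 -77.51813992210384 -80.44822334050878
```

>>> step_arm:
  plan: "-44.2 -16.1 10.6 0 0 52.5;-44.2 -16.1 10.6 0 0 52.5;-44.2 -16.1 10.6 0 0 52.5;-44.2 -16.1 10.6 0 0 52.5;-44.2 -16.1 10.6 0 0 52.5;-44.2 -16.1 10.6 0 0 52.5;-44.2 -16.1 10.6 0 0 52.5;-44.2 -16.1 10.6 0 0 52.5;-44.2 -16.1 10.6 0 0 52.5;-44.2 -16.1 10.6 0 0 52.5;-44.2 -16.1 10.6 0 0 52.5;-44.2 -16.1 10.6 0 0 52.5;-44.2 -16.1 10.6 0 0 52.5;-44.2 -16.1 10.6 0 0 52.5;-44.2 -16.1 10.6 0 0 52.5;-44.2 -16.1 10.6 0 0 52.5"
  gripper: -0.1
  force: 25

```text
time: 1.95
position: [0.6001, 0.2247, 0.121]
orientation: [-1.985, -2.435, -0.001]
wrist_force: [0.5, -0.8, 0.1]
grip_width: 0.0507
```

```bash
python3 - <<'E'
from h import *
c=cam("scene"); cr=c["image"][180:280,190:330]; cv2.imwrite("pics/s2.png",cv2.resize(cr,None,fx=5,fy=5,interpolation=cv2.INTER_CUBIC)[:,:,::-1])
hsv=cv2.cvtColor(c["image"],cv2.COLOR_RGB2HSV)
red=cv2.inRange(hsv,(0,150,80),(6,255,255))|cv2.inRange(hsv,(174,150,80),(180,255,255)); red[:235]=0;red[270:]=0;red[:,:245]=0;red[:,275:]=0
ys,xs=np.nonzero(red); print(xs.min(),xs.max(),ys.min(),ys.max(),xs.mean(),ys.mean())
for z in(.012,.033,.054): print(proj(c,[.6001,.224,z]))
print(proj(c,manip.sense()["position"]))
E
```

```text
254 262 245 259 258.3047619047619 251.36190476190475
(np.float64(258.064465952941), np.float64(255.9450370454549))
(np.float64(257.85103778388117), np.float64(250.70460824679105))
(np.float64(257.63263894831704), np.float64(245.32853588989212))
(np.float64(256.9708168312279), np.float64(227.33389304879574))
```

View pics/s2.png

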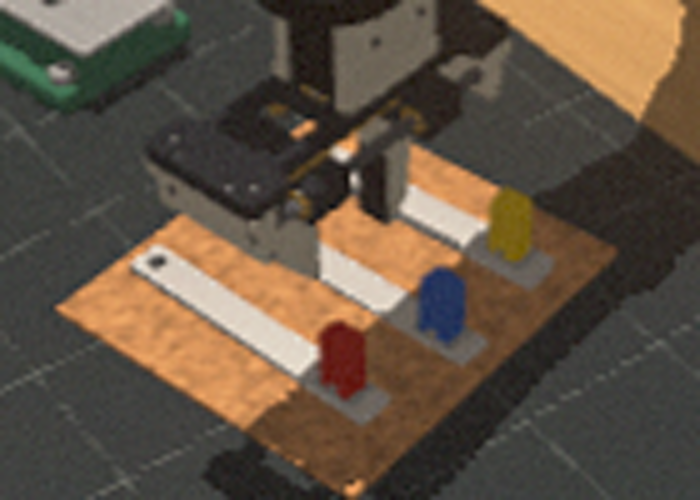

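The scene crop shows the red grip at crop (342,360), full-image (258,251). This agrees with the top-view estimate to about 2 mm, so I'm descending.

>>> step_arm:
  plan: "0 0 4 0 0 0;0 0 7 0 0 0;0 0 9 0 0 0;0 0 10 0 0 0;0 0 10 0 0 0;0 0 10 0 0 0"

```text
time: 2.6
position: [0.6011, 0.2241, 0.0216]
orientation: [1.986, 2.433, 0.002]
wrist_force: [0.3, -0.1, 0.2]
grip_width: 0.0502
```

>>> step_arm:
  plan: "0 0 0 0 0 0;0 0 0 0 0 0;0 0 0 0 0 0;0 0 0 0 0 0;0 0 0 0 0 0;0 0 0 0 0 0;0 0 0 0 0 0"
  gripper: 1
  force: 25

```text
time: 3.3
position: [0.6006, 0.2239, 0.021]
orientation: [1.987, 2.434, 0.001]
wrist_force: [-0.4, -0.3, 4.6]
grip_width: 0.0176
```

>>> step_arm:
  plan: "0 0 -3 0 0 0;0 0 -6 0 0 0;0 0 -8 0 0 0;0 0 -9 0 0 0;-4 -3 -9 0 0 0;-7 -5 -9 0 0 0;-10 -7 -9 0 0 0;-13 -9 -9 0 0 0;-16 -11 -9 0 0 0;-17 -12 -9 0 0 0;-17.5 -12.3 -8.5 0 0 0;-17.5 -12.3 -7 0 0 0;-17.5 -12.3 -5.8 0 0 0;-17.5 -12.3 -5.2 0 0 0;-17.5 -12.3 -5.2 0 0 0;-17.5 -12.3 -5.2 0 0 0"

```text
time: 4.9
position: [0.5152, 0.0282, 0.0726]
orientation: [-1.986, -2.434, 0.0]
wrist_force: [-0.4, 0.1, -0.3]
grip_width: 0.0179
```

```bash
python3 - <<'E'
from h import *
c=cam("scene"); t=cam("top")
a=cv2.resize(c["image"][100:220,140:260],None,fx=5,fy=5,interpolation=cv2.INTER_CUBIC)
b=cv2.resize(t["image"][140:260,340:380+120],None,fx=3,fy=3,interpolation=cv2.INTER_CUBIC)
cv2.imwrite("pics/s3.png",a[:,:,::-1]); cv2.imwrite("pics/t3.png",b[:,:,::-1])
# lower-die centre and upper die candidates in scene crop coordinates
for z in(.052,.058,.064,.067,.070,.075): 
    u=proj(c,[.557,-.178,z]); print(z,((u[0]-140)*5,(u[1]-100)*5))
print(manip.sense()["position"],manip.sense()["wrist_force"])
E
```

```text
0.052 (np.float64(293.69832941699286), np.float64(368.80727812110763))
0.058 (np.float64(292.6207133084799), np.float64(361.52241398365703))
0.064 (np.float64(291.53787130428043), np.float64(354.19669592856917))
0.067 (np.float64(290.994481632826), np.float64(350.5184253864641))
0.07 (np.float64(290.4497747319475), np.float64(346.8298315552528))
0.075 (np.float64(289.53899296778417), np.float64(340.6591343314605))
[0.51542729 0.02802519 0.07306936] [ 1.11094431  0.30078981 -1.19820347]
```

View pics/s3.png

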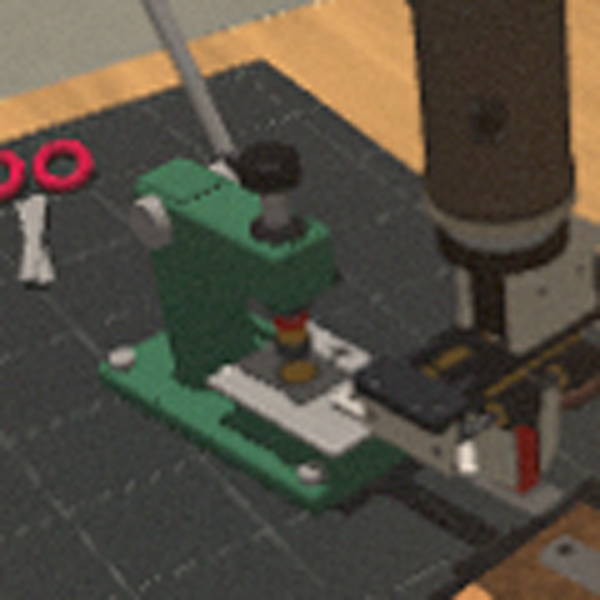

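View pics/t3.png

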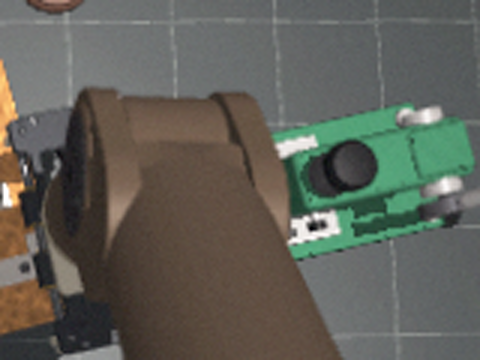

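The blade tip is at the plate's front edge. The upper die stands about 15 mm above the lower one, so there is room for the blade, and I'm sliding it in.

>>> step_arm:
  plan: "-1.5 0 0 0 0 0;-3 0 0 0 0 0;-4.5 0 0 0 0 0;-6 0 0 0 0 0;-7.2 0 0 0 0 0;-8.4 0 0 0 0 0;-9.2 0 0 0 0 0;-9.5 0 0 0 0 0;-9.5 0 0 0 0 0;-9.5 0 0 0 0 0"

```text
time: 6.0
position: [0.5339, -0.0647, 0.0727]
orientation: [-1.986, -2.434, -0.0]
wrist_force: [0.7, 0.3, -0.5]
grip_width: 0.0181
```

>>> step_arm:
  plan: "0 0 0.2 0 0 0;0 0 0.4 0 0 0;0 0 0.5 0 0 0;0 0 0.55 0 0 0;0 0 0.55 0 0 0;0 0 0.55 0 0 0"

```text
time: 6.6
position: [0.5341, -0.0653, 0.0673]
orientation: [1.987, 2.434, 0.0]
wrist_force: [0.9, 0.6, -0.9]
grip_width: 0.018
```

>>> step_arm:
  plan: "0 0 0.05 0 0 0;0 0 0.1 0 0 0;0 0 0.1 0 0 0;0 0 0.1 0 0 0"

```text
time: 7.0
position: [0.5341, -0.0652, 0.0664]
orientation: [1.987, 2.434, 0.0]
wrist_force: [-1.0, 1.3, 3.0]
grip_width: 0.0179
```

>>> step_arm:
  plan: "0 0 0 0 0 0;0 0 0 0 0 0;0 0 0 0 0 0;0 0 0 0 0 0;0 0 0 0 0 0"
  gripper: 0

```text
time: 7.5
position: [0.534, -0.0654, 0.0662]
orientation: [-1.987, -2.434, 0.0]
wrist_force: [-0.1, 1.1, -0.4]
grip_width: 0.0455
```

>>> step_arm:
  plan: "0 0 -2 0 0 0;0 0 -4 0 0 0;0 0 -7 0 0 0;0 0 -11 0 0 0;0 0 -15 0 0 0;0 0 -18 0 0 0;0 0 -20 0 0 0;0 0 -20 0 0 0;0 0 -20 0 0 0"

```text
time: 8.4
position: [0.5339, -0.0653, 0.2661]
orientation: [1.986, 2.434, 0.001]
wrist_force: [0.6, -0.0, -0.7]
grip_width: 0.0458
```

```bash
python3 - <<'E'
from h import *
c=cam("scene")
a=cv2.resize(c["image"][100:220,140:280],None,fx=5,fy=5,interpolation=cv2.INTER_CUBIC)
cv2.imwrite("pics/s4.png",a[:,:,::-1])
for p in([.5341,-.0653,.058],[.5341,-.0653,.1],[.567,-.227,.058],[.557,-.178,.052]):
    u=proj(c,p); print(p,((u[0]-140)*5,(u[1]-100)*5))
E
```

```text
[0.5341, -0.0653, 0.058] (np.float64(409.1455161503468), np.float64(427.12331785216094))
[0.5341, -0.0653, 0.1] (np.float64(403.4959284385899), np.float64(373.83115104657134))
[0.567, -0.227, 0.058] (np.float64(245.17662940089878), np.float64(334.8638560616851))
[0.557, -0.178, 0.052] (np.float64(293.69832941699286), np.float64(368.80727812110763))
```

View pics/s4.png

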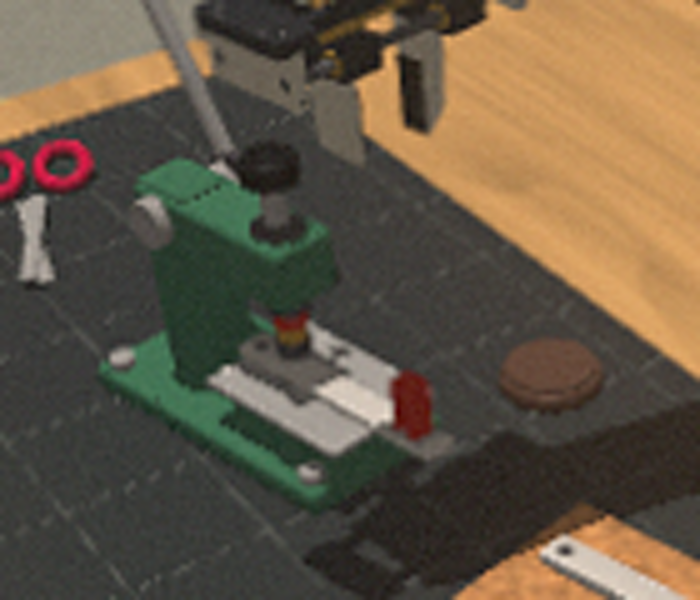

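The crop shows the gauge flat on the plate with its blade through the dies and hole end past the lower die (grip at (412,405), tip at (262,345)). Next I go over the knob with the fingers shut.

>>> step_arm:
  plan: "-3 0 0 0 0 0;-6 0 0 0 0 0;-9 0 0 0 0 0;-11.5 0 0 0 0 0;-11.5 0 0.5 0 0 0;-11.5 0 1.5 0 0 0;-11.5 0 2.5 0 0 0;-11.5 0 3 0 0 0;-11.5 0 3 0 0 0;-11.5 0 3 0 0 0"
  gripper: 1

```text
time: 9.45
position: [0.5571, -0.1774, 0.2362]
orientation: [-1.986, -2.434, -0.0]
wrist_force: [-0.5, 0.6, 0.7]
grip_width: 0.0004
```

>>> step_arm:
  plan: "0 0 0.2 0 0 0;0 0 0.4 0 0 0;0 0 0.6 0 0 0;0 0 0.8 0 0 0;0 0 1.0 0 0 0;0 0 1.0 0 0 0"

```text
time: 10.05
position: [0.5569, -0.1779, 0.2259]
orientation: [-1.986, -2.433, 0.0]
wrist_force: [-0.3, -0.3, 0.5]
grip_width: 0.0006
```

>>> step_arm:
  plan: "0 0 0.1 0 0 0;0 0 0.2 0 0 0;0 0 0.3 0 0 0;0 0 0.4 0 0 0;0 0 0.5 0 0 0;0 0 0.6 0 0 0;0 0 0.7 0 0 0;0 0 0.8 0 0 0"

```text
time: 10.85
position: [0.5571, -0.178, 0.219]
orientation: [1.986, 2.433, 0.001]
wrist_force: [-2.7, 0.6, 9.0]
grip_width: 0.0003
```

>>> step_arm:
  plan: "0 0 0.07 0 0 0;0 0 0.14 0 0 0;0 0 0.21 0 0 0;0 0 0.28 0 0 0;0 0 0.35 0 0 0;0 0 0.42 0 0 0;0 0 0.49 0 0 0;0 0 0.56 0 0 0;0 0 0.63 0 0 0;0 0 0.7 0 0 0;0 0 0.7 0 0 0;0 0 0.7 0 0 0"

```text
time: 12.05
position: [0.5571, -0.178, 0.212]
orientation: [1.986, 2.433, 0.001]
wrist_force: [-2.4, 1.4, 7.7]
grip_width: 0.0003
```

>>> step_arm:
  plan: "0 0 0.04 0 0 0;0 0 0.08 0 0 0;0 0 0.12 0 0 0;0 0 0.16 0 0 0;0 0 0.2 0 0 0"

```text
time: 12.55
position: [0.5571, -0.178, 0.2101]
orientation: [1.986, 2.433, 0.001]
wrist_force: [-3.3, 1.1, 8.9]
grip_width: 0.0007
```

>>> step_arm:
  plan: "0 0 0.02 0 0 0;0 0 0.04 0 0 0;0 0 0.06 0 0 0"

```text
time: 12.85
position: [0.5571, -0.178, 0.2095]
orientation: [1.986, 2.433, 0.001]
wrist_force: [-2.4, 1.2, 9.4]
grip_width: 0.0004
```

>>> step_arm:
  plan: "0 0 0.02 0 0 0;0 0 0.04 0 0 0;0 0 0.06 0 0 0"

```text
time: 13.15
position: [0.5571, -0.178, 0.2089]
orientation: [1.986, 2.433, 0.001]
wrist_force: [-2.7, 0.3, 8.5]
grip_width: 0.0004
```

>>> step_arm:
  plan: "0 0 0.015 0 0 0;0 0 0.03 0 0 0;0 0 0.03 0 0 0"

```text
time: 13.45
position: [0.5571, -0.178, 0.2086]
orientation: [1.986, 2.433, 0.001]
wrist_force: [-3.1, 1.4, 8.6]
grip_width: 0.0005
```

>>> step_arm:
  plan: "0 0 0.015 0 0 0;0 0 0.03 0 0 0;0 0 0.03 0 0 0"

```text
time: 13.75
position: [0.5571, -0.178, 0.2083]
orientation: [1.986, 2.433, 0.001]
wrist_force: [-3.4, 1.0, 6.6]
grip_width: 0.0006
```

>>> step_arm:
  plan: "0 0 0.015 0 0 0;0 0 0.03 0 0 0;0 0 0.03 0 0 0"

```text
time: 14.05
position: [0.5571, -0.178, 0.2081]
orientation: [1.986, 2.433, 0.001]
wrist_force: [-3.5, 0.8, 8.9]
grip_width: 0.0005
```

>>> step_arm:
  plan: "0 0 0.015 0 0 0;0 0 0.03 0 0 0;0 0 0.03 0 0 0"

```text
time: 14.35
position: [0.5571, -0.178, 0.208]
orientation: [1.986, 2.433, 0.001]
wrist_force: [-2.7, 1.4, 10.3]
grip_width: 0.0006
```

>>> step_arm:
  plan: "0 0 0.015 0 0 0;0 0 0.03 0 0 0;0 0 0.03 0 0 0"

```text
time: 14.65
position: [0.5572, -0.178, 0.2079]
orientation: [1.986, 2.433, 0.002]
wrist_force: [-3.9, 2.1, 12.3]
grip_width: 0.0004
```

```bash
python3 - <<'E'
from h import *
F=[];Z=[]
for i in range(12):
    cam("top"); s=manip.sense(); F.append(s["wrist_force"]); Z.append(s["position"][2])
print(np.mean(F,0),np.std(F,0),np.mean(Z))
E
```

```text
[-4.71576879  1.7649948  12.48954644] [0.68728334 0.58403729 0.53594745] 0.2078585377448469
```

The mean push is 12.5 N against about 8.5 N while sliding, so the nip is about 4 N. I'm lifting off and going back to the grip.

>>> step_arm:
  plan: "0 0 -0.2 0 0 0;0 0 -0.6 0 0 0;0 0 -2 0 0 0;0 0 -4 0 0 0;0 0 -6 0 0 0;0 0 -6 0 0 0;3 0 -6 0 0 0;6 0 -6 0 0 0;9 0 -6 0 0 0;11 0 -6 0 0 0;11.5 0 -6 0 0 0;11.5 0 -6 0 0 0;11.5 0 -6 0 0 0;11.5 0 -6 0 0 0"
  gripper: -0.1

```text
time: 16.65
position: [0.5341, -0.0668, 0.2664]
orientation: [1.989, 2.431, -0.001]
wrist_force: [-0.1, -0.9, -0.1]
grip_width: 0.0506
```

>>> step_arm:
  plan: "0 0 4 0 0 0;0 0 8 0 0 0;0 0 12 0 0 0;0 0 15 0 0 0;0 0 17.5 0 0 0;0 0 19 0 0 0;0 0 19.8 0 0 0;0 0 19.8 0 0 0;0 0 19.8 0 0 0;0 0 19.8 0 0 0"

```text
time: 17.65
position: [0.5348, -0.0656, 0.0695]
orientation: [1.986, 2.432, 0.002]
wrist_force: [0.9, -0.8, -0.2]
grip_width: 0.0504
```

>>> step_arm:
  plan: "0 0 0 0 0 0;0 0 0 0 0 0;0 0 0 0 0 0;0 0 0 0 0 0;0 0 0 0 0 0;0 0 0 0 0 0;0 0 0 0 0 0"
  gripper: 1
  force: 30

```text
time: 18.35
position: [0.534, -0.0653, 0.0686]
orientation: [1.987, 2.434, 0.0]
wrist_force: [0.2, 0.5, 2.4]
grip_width: 0.0178
```

>>> step_arm:
  plan: "0.2 0 0 0 0 0;0.4 0 0 0 0 0;0.6 0 0 0 0 0;0.8 0 0 0 0 0;1 0 0 0 0 0;1.2 0 0 0 0 0;1.4 0 0 0 0 0;1.6 0 0 0 0 0"

```text
time: 19.15
position: [0.5312, -0.0517, 0.0686]
orientation: [1.987, 2.43, -0.002]
wrist_force: [2.0, -7.0, -1.3]
grip_width: 0.0179
```

Drag reads about 7 N, which is light, so I'm drawing on at the same slow speed.

>>> step_arm:
  plan: "0.2 0 0 0 0 0;0.4 0 0 0 0 0;0.6 0 0 0 0 0;0.8 0 0 0 0 0;1 0 0 0 0 0;1.2 0 0 0 0 0;1.4 0 0 0 0 0;1.6 0 0 0 0 0;1.8 0 0 0 0 0;2 0 0 0 0 0;2.2 0 0 0 0 0;2.4 0 0 0 0 0"

```text
time: 20.35
position: [0.5264, -0.0282, 0.0686]
orientation: [1.987, 2.43, -0.002]
wrist_force: [1.7, -7.4, -1.1]
grip_width: 0.0178
```

>>> step_arm:
  plan: "0.2 0 0 0 0 0;0.4 0 0 0 0 0;0.6 0 0 0 0 0;0.8 0 0 0 0 0;1 0 0 0 0 0;1.2 0 0 0 0 0;1.4 0 0 0 0 0;1.7 0 0 0 0 0;2 0 0 0 0 0;2.4 0 0 0 0 0;2.8 0 0 0 0 0;3.2 0 0 0 0 0;3.6 0 0 0 0 0;4 0 0 0 0 0;4 0 0 0 0 0"

```text
time: 21.85
position: [0.5178, 0.014, 0.0685]
orientation: [-1.985, -2.434, -0.0]
wrist_force: [-0.2, 0.6, -0.4]
grip_width: 0.018
```

>>> step_arm:
  plan: "0 0 -2 0 0 0;0 0 -4 0 0 0;0 0 -6 0 0 0;3 2 -6 0 0 0;6 4 -6 0 0 0;9 6 -6 0 0 0;12 8 -6 0 0 0;15 10 -6 0 0 0;18 12 -6 0 0 0;18.9 12.3 -5.5 0 0 0;18.9 12.3 -4 0 0 0;18.9 12.3 -2 0 0 0;18.9 12.3 0 0 0 0;18.9 12.3 2 0 0 0;18.9 12.3 3.3 0 0 0;18.9 12.3 4 0 0 0;18.9 12.3 4.3 0 0 0;18.9 12.3 4.5 0 0 0;18.9 12.3 4.6 0 0 0;18.9 12.3 4.6 0 0 0"

```text
time: 23.85
position: [0.601, 0.223, 0.0231]
orientation: [1.986, 2.433, 0.001]
wrist_force: [0.7, -0.7, -1.0]
grip_width: 0.0178
```

>>> step_arm:
  plan: "0 0 0.05 0 0 0;0 0 0.1 0 0 0;0 0 0.1 0 0 0"

```text
time: 24.15
position: [0.6011, 0.223, 0.0226]
orientation: [1.986, 2.433, 0.002]
wrist_force: [-1.6, -0.2, 6.7]
grip_width: 0.0175
```

>>> step_arm:
  plan: "0 0 0 0 0 0;0 0 0 0 0 0;0 0 0 0 0 0;0 0 0 0 0 0;0 0 0 0 0 0"
  gripper: -0.1

```text
time: 24.65
position: [0.6006, 0.2229, 0.0214]
orientation: [-1.987, -2.434, 0.0]
wrist_force: [-0.7, 0.0, -0.4]
grip_width: 0.0495
```

>>> step_arm:
  plan: "0 0 -2 0 0 0;0 0 -5 0 0 0;0 0 -9 0 0 0;0 0 -13 0 0 0;0 0 -17 0 0 0;3 0 -20 0 0 0;8 0 -20 0 0 0;13 0 -20 0 0 0;17 0 -20 0 0 0;17 0 -20 0 0 0;17 0 -20 0 0 0"

```text
time: 25.75
position: [0.5659, 0.3904, 0.221]
orientation: [1.984, 2.436, -0.001]
wrist_force: [-0.2, -0.7, -0.1]
grip_width: 0.0505
```

```bash
python3 - <<'E'
from h import *
c=cam("scene"); t=cam("top")
a=cv2.resize(c["image"][90:290,130:330],None,fx=3,fy=3,interpolation=cv2.INTER_CUBIC)
cv2.imwrite("pics/s5.png",a[:,:,::-1])
hsv=cv2.cvtColor(c["image"],cv2.COLOR_RGB2HSV)
red=cv2.inRange(hsv,(0,150,80),(6,255,255))|cv2.inRange(hsv,(174,150,80),(180,255,255)); red[:235]=0;red[270:]=0;red[:,:245]=0;red[:,275:]=0
ys,xs=np.nonzero(red); print(xs.min(),xs.max(),ys.min(),ys.max(),xs.mean(),ys.mean())
print(manip.sense()["position"],manip.sense()["time"])
E
```

```text
254 262 244 258 257.9809523809524 250.92380952380952
[0.5673181  0.38768037 0.22148968] 25.85
```

View pics/s5.png

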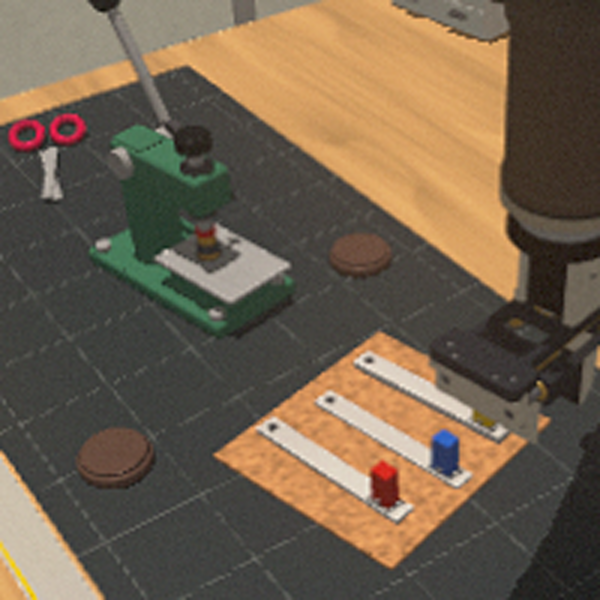

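The red gauge lies flat on the mat (grip at crop (385,483)), under half a pixel from its start. The other gauges and the weights are in place, and the upper die is down.

```bash
python3 -c "
from h import *
print(manip.sense()['qvel'].round(3)); print(manip.close_job())"
```

```text
[ 0.015 -0.005  0.008  0.002 -0.003  0.    -0.001]
the job is handed in; nothing more can be done
None
```

The die gap is set with the 6 mm gauge, the gauge is back in its place on the mat, and I handed the job in at about 26 s. No verdict was reported.

- **Setting:** I laid the blade flat on the lower die and let go. I then pushed the knob down until the force rose from about 8.5 N to 12.5 N, which suggests a nip of about 4 N.
- **Drag:** I drew the gauge out at about 20 mm/s, slightly faster once the blade was nearly clear. The drag read 7.0 to 7.4 N, inside the light range of 3 to 13 N, so I did not reset the die.
- **Last picture:** The red gauge lies flat, with its grip within half a pixel (about 1 to 2 mm) of where it started. By eye, the other gauges and both weights had not moved, and the upper die was still down.
- **Die gap:** I did not measure the final gap directly. It rests on the knob height when the blade was nipped, about 0.208 m, which corresponds to 6 mm.
- **Slip:** When lifting off the knob, I set the fingers to open in the same move, so they began opening while still touching it. The drag reading afterwards showed the setting had held.

No check failed or disagreed.

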